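Fold down the sprung drying-rack shelf and lay a wet canvas on it

TASK

Fold the drying rack's raised shelf down: push its yellow front strip over until the springs take it past centre and it snaps down onto its rests by itself, then give the strip a light press (5 to 10 N) to feel that it sits firm, never forcing the shelf. Then take the small canvas from the table and set it down, without dropping it, painted side up and wholly on the lowered shelf, leaving the wet panel below, the paint bottles and the beaker where they are.

Things in the scene. Friction and masses are not known exactly. Their poses are not given: they have to be found in the camera images.
- rack: Bench drying rack, blue steel, about 400 mm wide (x) by 300 deep (y), heavy, fixed. Origin: centre of its underside on the table; x along the shelf hinge, -y its loading front, z up. The fixed bottom tray, 26 mm up, carries the wet panel. The two uprights (x +-192 mm) and the bar joining their tops, behind (+y of) the raised shelf, end 275 mm up.
- rack_hinge (a point): Middle of the shelf's hinge axis, 110 mm behind the rack's centre (its +y), 110 mm up, along the rack's x. Arms at the sides carry springs and rubber rests; their slope is set by hand and not measured: the shelf goes over centre anywhere from 1.43 to 1.92 rad and the rests catch it 0.12 to 0.2 rad farther on, so push by feel: no one angle suits all. Rests give: 3 to 15 N per mm at the strip.
- shelf (a joint): Shelf angle, rad: 0 = raised, leaning 15 deg back past upright; grows as it folds forward and down; 1.83 = level. Springs hold it up: square on the front strip it takes 5 to 11 N over the first half, then less, down to nothing at the over-centre point; let go before that, it springs back up. Past it, it drops onto its rests and stays. Over 20 N strains it; over 12 N once past 1.6.
- shelf_edge (a point): Middle of the yellow front strip (30 mm deep, 4 thick) on the loading face, 225 mm from the hinge, 15 from the free edge. Shelf: 330 mm wide, 240 deep, wire grid. Axes: x along the hinge, -y hinge to free edge, z out of the loading face: up when down, but to the rack's rear (+y) when raised, so push the strip from behind, towards -y. Raised, its free edge is 342 mm up, 60 mm clear behind.
- shelf_mid (a point): Middle of the shelf's loading face, 115 mm from the hinge; axes as shelf_edge. With the shelf down it lies about 114 mm (+-25) above the table and the shelf slopes up to 0.22 rad either way. The wires are 4 mm thick, 27 mm apart, and run from hinge to strip.
- canvas: Small stretched canvas, teal with dripped paint, 100 mm (its x) by 60 mm (its y) by 18 mm thick, about 70 g, lying on the table painted side up. Origin: centre of its underside; z up out of the painted face. Grip it across its 60 mm width by the edges.
- wet_panel: Dark red panel with dripped paint, 180 x 130 x 16 mm, lying loose on the rack's bottom tray. Origin: centre of its underside. Leave it alone.
- bottle_red: Red squeeze bottle with a nozzle, 56 mm across, 178 mm tall, standing on the table. Origin: centre of its underside. Leave it alone.
- bottle_blue: Blue squeeze bottle with a nozzle, 56 mm across, 178 mm tall, standing on the table. Origin: centre of its underside. Leave it alone.
- beaker: Clear plastic beaker, 80 mm across, 100 mm tall, standing on the table. Origin: centre of its underside. Leave it alone.
There are look-alikes about, which are no part of the job. Several things look just like the canvas: the one meant starts nearest to the robot's base.

How it is judged:
By the outcome, as a careful person would: the job done as asked, in the order asked, and still so for the second after the job is handed in, with the robot touching nothing.
It also fails if it takes over 72 s, if anything falls off the work surface, if the arm or the gripper's body presses on something with over 40 N, if the wrist force passes 120 N, or if a joint passes its speed limit or range.

ROBOT

A 7-joint arm with a two-finger parallel gripper is mounted at the origin on the work surface. World frame = base frame: x ahead of the robot, y to its left, z up, the work surface at z = 0. Lengths are in m, angles in rad, forces in N, time in s.
With the tool pointing down it reaches from about 0.4 to 0.9 m from the base axis. Payload 5.5 kg.
Tool frame: the origin (TCP) lies on the centre line of the jaws, within the pads' length; the fingertips stand 8 mm ahead of it and the grasp point (between the pads) lies 11 mm behind it; z points along the fingers, y is the direction in which the jaws open and shut (so a half turn about z gives the same grasp; the last joint's range is limited). The gripper opens to 85 mm and grips with 20 to 120 N. Pads are 22 mm wide; open, the fingers measure 114 mm over their backs; the gripper's body (76 mm by 85 mm) begins 54 mm behind the grasp point. The pads swing forward as they close: fully open they stand 13 mm farther back than shut.
Start: joints at [1.42, 0.501, -0.427, 1.55, 0.221, 1.138, -0.21], TCP at [0.261, -0.595, 0.239] pointing down, gripper open.
Joint ranges: [-2.88, 2.88], [-0.31, 2.03], [-1.54, 1.56], [0.2, 2.42], [-1.41, 4.55], [0.19, 2.02], [-2.57, 2.57]. Speed limits (rad/s): [2.57, 2.57, 3.14, 3.14, 3.14, 3.14, 3.14].

INTERFACE

Orientations are given as [roll, pitch, yaw] about the fixed x, y, z axes, in that order (R = Rz(yaw) Ry(pitch) Rx(roll)).
In Python, from workcell import * gives the robot as it stands.
- The arm moves only by the tool play_rows, never from a script. Its arguments are lists of equal length, an entry for each row: "dp": the shift along the tool's x, y, z normalised to -1 to 1, where 1 is 0.5 m, a list of three; "turn": the turn about the tool's z normalised to -1 to 1, where 1 is 45 degrees. In form: {"dp": [[dx, dy, dz], ...], "turn": [turn, ...]}. A call has 1 to 10 rows; each row is the pose to reach, as a shift and turn from the pose commanded when the call began, along the tool's axes at that moment; what a row does not reach only later rows make up. A row lasts 1/10 s, in which the tool goes at most 50 mm and 8.59 degrees, less where a joint would pass 70% of its speed; a pose out of reach is approached as far as the arm can. A call with a number of a shift or a turn outside -1 to 1 is refused whole. A call with a gripper value outside its range is refused whole. "jaw" is the opening, from -1 (shut) to 1 (fully open), set as the call begins (left out, the last holds). The fingers move at their own pace and stop on an object; "squeeze" is the grip in N (left out, the last holds). Time passes only in rows, so rows that repeat a pose let the fingers close. It gives the time, the measured TCP pose, the force and the opening at its end, in the units of the state.
- read_state(): the state, without advancing time (a new reading comes with each control period).
- grab_frame(name): name is "scene" or "top" or "wrist"; returns a dict with "image" (384x512x3 uint8, red, green, blue), "depth" (384x512 float32, m along the optical axis (not along the pixel's ray), 0 where there is no reading), "vertical_fov" (degrees; the focal length in pixels is half the picture's height over the tangent of half this angle, whatever the lens; pixels are square), "cx", "cy" (the principal point, pixels), "rvec" (rotation vector, rad) and "tvec" (3), from world to camera coordinates, as OpenCV has them; the wrist camera has in their place "T_tool_cam" (4x4, takes a point from camera to tool coordinates, whose origin is the TCP and whose axes are the flange's). Camera axes: x right, y down, z forward; pixel columns grow to the right and rows downward; lengths in m; the calibration is good to about 2 mm. A picture is of the moment at which its call begins: read the wrist's pose just before it.
- close_job(): hands the job in, once; it reports no verdict.
Trained networks look in the newest picture that a camera, given by its name, has taken for a name from the list of things; names that differ only in an ending like _2 or _b are one class to them, and where a whole thing is asked for, a point or a joint stands for the part that bears it (a point fixed in the world has none). Each returns a list of dicts, best first, with "conf" (0 to 1); they miss things now and then, are a little off and sometimes report something else, mostly with a low value. They report only what shows in the picture. A call takes as long as a camera call. They do not tell look-alikes from the thing itself.
- trace(thing, camera): "mask" (384x512 bool, what is visible of it) and "extent" ([left, top, right, bottom] in pixels, round what is visible of it).
The state is a dict: "clock": time; "joint_positions": joint angles; "qvel": joint speeds; "tau": joint torques, N m; "tcp_pos": TCP position; "orientation": TCP orientation; "wrist_force": force on the tool from outside, world axes, zero at the start; "ft_torque": the same for the moment, N m; "grip_width": finger opening in m.
Only numpy, scipy, OpenCV 4.12 (cv2) and the standard library are available. Lean on these libraries where they do the work, as an engineer would, in place of code of your own. Each camera call takes 0.05 s, during which the arm holds its last target.

## Working session

There is one attempt and no reset: what is moved stays moved. The work goes in short steps, Python scripts to look and compute and a tool call to move; the robot and the scene stay as the last step left them, time stands still between calls to the robot, and variables do not carry over. Pictures are saved under pics/ and viewed, and the job is handed in when it is done.

Besides the shell and the picture viewer there is one more tool, called after "Emit:" by a JSON object that holds its "op" and its "data", one argument or row to a line. play_rows: Moves the arm, as the interface text tells. Its arguments: {"type":"object","properties":{"dp":{"type":"array"},"turn":{"type":"array"},"jaw":{"type":"number"},"squeeze":{"type":"number"}},"required":["dp","turn"]}

```bash
mkdir -p pics; ls
cat > h.py <<'E'
import numpy as np,cv2
from workcell import *
from scipy.spatial.transform import Rotation as Ro
def cam(f):
    h,w=f["depth"].shape
    fl=h/2/np.tan(np.radians(f["vertical_fov"])/2)
    return fl,f["cx"],f["cy"]
def pts(f,st=None):
    fl,cx,cy=cam(f);d=f["depth"];h,w=d.shape
    u,v=np.meshgrid(np.arange(w),np.arange(h))
    P=np.stack([(u-cx)/fl*d,(v-cy)/fl*d,d],-1)
    if "rvec" in f:
        R=cv2.Rodrigues(np.array(f["rvec"],float))[0];t=np.array(f["tvec"],float).ravel()
        return (P-t)@R
    T=np.array(f["T_tool_cam"]);P=P@T[:3,:3].T+T[:3,3]
    Rt=Ro.from_euler('xyz',st["orientation"]).as_matrix()
    return P@Rt.T+np.array(st["tcp_pos"])
def proj(f,X):
    fl,cx,cy=cam(f);R=cv2.Rodrigues(np.array(f["rvec"],float))[0]
    p=np.atleast_2d(X)@R.T+np.array(f["tvec"],float).ravel()
    return np.c_[p[:,0]/p[:,2]*fl+cx,p[:,1]/p[:,2]*fl+cy]
def save(n,im,s=1.5):
    cv2.imwrite("pics/"+n,cv2.resize(im[:,:,::-1],None,fx=s,fy=s,interpolation=cv2.INTER_CUBIC))
E
python3 - <<'E'
from h import *
import pickle
for c in ["scene","top"]:
    f=grab_frame(c); save(c+"0.png",f["image"]); pickle.dump(f,open(c+"0.pkl","wb"))
    P=pts(f)
    for n in ["rack","shelf","shelf_edge","canvas","wet_panel","bottle_red","bottle_blue","beaker"]:
        try:
            for r in trace(n,c):
                m=r["mask"]&(f["depth"]>0); print(c,n,round(r["conf"],2),np.round(r["extent"]),np.round(np.median(P[m],0),3) if m.any() else None)
        except Exception as e: print(c,n,e)
s=read_state();print(s)
E
```

```text
pics
scene rack 0.77 [206. 117. 373. 293.] [0.653 0.117 0.029]
scene rack 0.67 [256. 124. 265. 162.] [0.343 0.405 0.105]
scene shelf 0.94 [258. 114. 362. 222.] [0.647 0.195 0.318]
scene shelf_edge 0.85 [264. 115. 363. 218.] [0.655 0.2   0.318]
scene canvas 0.7 [170. 328. 198. 363.] [ 0.545 -0.455  0.018]
scene canvas 0.63 [131. 303. 168. 339.] [ 0.403 -0.425  0.017]
scene canvas 0.59 [163. 274. 197. 297.] [ 0.419 -0.278  0.018]
scene canvas 0.15 [244. 209. 311. 257.] [0.6   0.033 0.042]
scene wet_panel 0.72 [249. 273. 267. 324.] [ 0.688 -0.271  0.084]
scene wet_panel 0.65 [243. 209. 310. 259.] [0.601 0.034 0.042]
scene bottle_red 0.65 [253. 277. 269. 324.] [ 0.69  -0.272  0.091]
scene bottle_blue 0.57 [255. 124. 269. 162.] [0.343 0.407 0.104]
scene beaker 0.65 [216. 312. 247. 361.] [ 0.67  -0.387  0.065]
scene beaker 0.43 [261. 114. 359. 219.] [0.644 0.201 0.316]
top rack 0.42 [303. 137. 320. 153.] [ 0.67  -0.244  0.121]
top shelf 0.81 [176.  93. 220. 202.] [0.643 0.192 0.29 ]
top shelf_edge 0.91 [172.  96. 218. 200.] [0.656 0.191 0.263]
top canvas 0.72 [334. 136. 358. 160.] [ 0.678 
[... 466 characters left out ...]
int_positions': array([ 1.42020399,  0.50085869, -0.4270153 ,  1.55041306,  0.22082113,
        1.1382865 , -0.2102913 ]), 'qvel': array([ 8.18339109e-04, -1.71797378e-03,  2.32042402e-04,  2.20930066e-03,
        1.32745350e-04,  9.68992293e-04,  6.53668106e-05]), 'tau': array([ 3.52615589e-04, -5.69352257e+01, -5.81058249e+00, -2.81335080e+01,
        1.26106833e-02,  1.92099185e-03,  8.96061678e-07]), 'tcp_pos': array([ 0.26139273, -0.5951281 ,  0.2393315 ]), 'orientation': array([ 3.14153016e+00, -1.46987276e-05,  4.13854951e-01]), 'wrist_force': array([-0.70614267, -0.32449667,  0.60550829]), 'ft_torque': array([-0.01032898, -0.03792459,  0.07605835]), 'grip_width': 0.08510125825338001}
```

View pics/scene0.png

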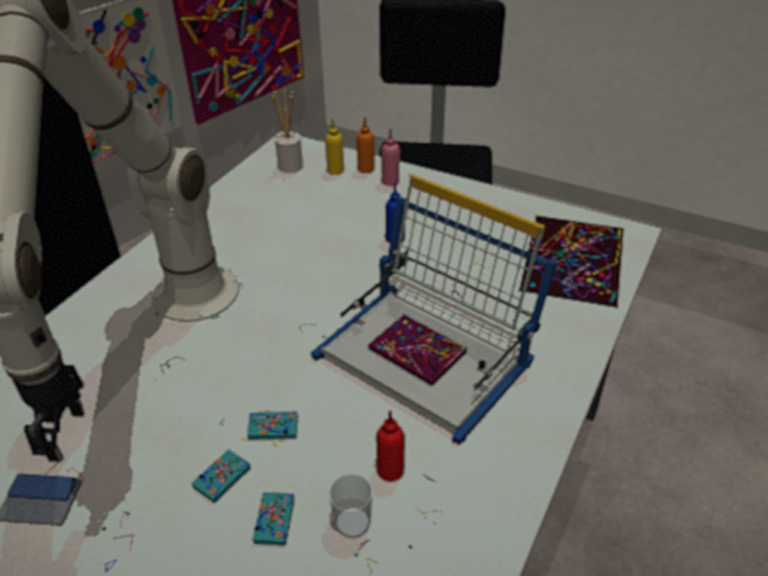

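View pics/top0.png

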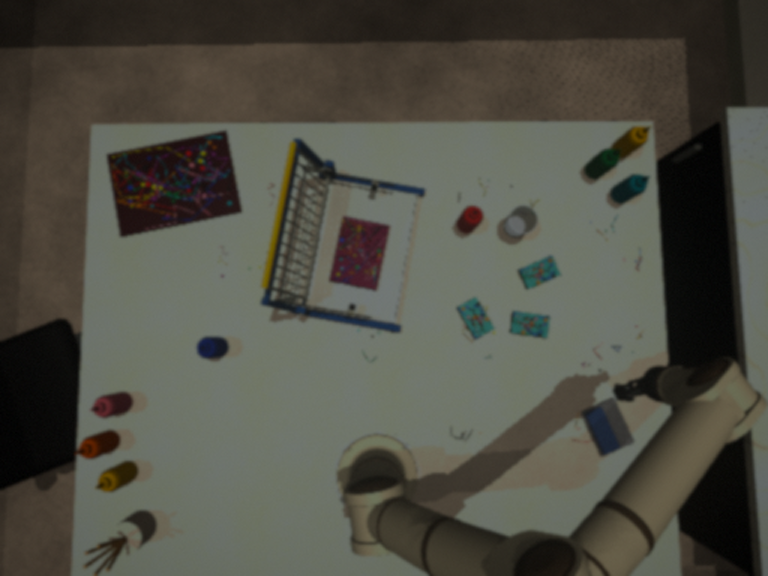

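Run:
```python
from h import *
import pickle
for c in ["scene","top"]:
    f=pickle.load(open(c+"0.pkl","rb"));P=pts(f);hsv=cv2.cvtColor(f["image"],cv2.COLOR_RGB2HSV)
    print(c,f["vertical_fov"],f["rvec"],f["tvec"], "campos",-cv2.Rodrigues(np.array(f["rvec"],float))[0].T@np.array(f["tvec"],float).ravel())
    y=(hsv[...,0]>15)&(hsv[...,0]<32)&(hsv[...,1]>130)&(hsv[...,2]>60)
    inr=(P[...,0]>.4)&(P[...,0]<.95)&(P[...,1]>.0)&(P[...,1]<.35)
    m=y&inr&(P[...,2]>.25); Q=P[m]
    print("strip",len(Q),np.round(np.percentile(Q,[2,50,98],axis=0),3))
    mm=Q.mean(0);u=np.linalg.svd(Q-mm)[2];print(mm,u); t=(Q-mm)@u[0];print(np.percentile(t,[1,99]))
    b=(hsv[...,0]>100)&(hsv[...,0]<125)&(hsv[...,1]>120)&inr|((hsv[...,0]>100)&(hsv[...,0]<125)&(hsv[...,1]>120)&(P[...,0]>.4)&(P[...,1]>-.2)&(P[...,1]<.4))
    Q=P[b&(P[...,2]<.05)]
    print("blue low",len(Q)); 
    box=cv2.minAreaRect(Q[:,:2].astype(np.float32)); print(box,cv2.boxPoints(box))
    # canvas near
    cm=(abs(P[...,0]-.417)<.08)&(abs(P[...,1]+.275)<.07)&(P[...,2]>.011)&(P[...,2]<.05)
    Q=P[cm];print("canvas",len(Q),np.median(Q[:,2]),cv2.minAreaRect(Q[:,:2].astype(np.float32)))
    # bottle & beaker
    save(c+"_rack.png",f["image"][80:310,190:390] if c=="scene" else f["image"][80:240,160:300],3.2)
    save(c+"_can.png",f["image"][260:375,120:270] if c=="scene" else f["image"][120:235,290:400],5)
```

```text
scene 42.28194241133647 [ 2.2288753   0.54463668 -0.27079541] [-0.45533242 -0.00444391  1.86833115] campos [ 1.08282272 -1.03493999  1.20598624]
strip 697 [[0.488 0.178 0.316]
 [0.653 0.207 0.33 ]
 [0.79  0.24  0.346]]
[0.64760606 0.20715514 0.33080572] [[ 0.98208642 -0.18831259  0.00668058]
 [-0.03079649 -0.12543079  0.99162427]
 [-0.18589738 -0.97406647 -0.12898324]]
[-0.16644717  0.15208145]
blue low 569
((0.6061139106750488, 0.04081055521965027), (0.29518839716911316, 0.4056103825569153), 79.3124771118164) [[ 0.379455   -0.0666126 ]
 [ 0.7780294  -0.14183411]
 [ 0.83277285  0.14823371]
 [ 0.43419844  0.22345522]]
canvas 541 0.018239348977600066 ((0.41789254546165466, -0.27174967527389526), (0.1002826988697052, 0.06756129860877991), 30.03671646118164)
top 52.75006395729292 [ 2.16114594 -2.18427879  0.1317935 ] [-0.01631434  0.52829166  1.5444377 ] campos [3.59738121e-01 7.53844577e-04 1.59224181e+00]
strip 411 [[0.482 0.178 0.312]
 [0.631 0.209 0.341]
 [0.789 0.239 0.347]]
[0.63284459 0.20878368 0.33714724] [[-9.82360412e-01  1.86995659e-01  8.02876949e-04]
 [ 7.47005037e-03  3.49522433e-02  9.99361065e-01]
 [ 1.86848119e-01  9.81738745e-01 -3.57325672e-02]]
[-0.16197332  0.15674169]
blue low 179
((0.5998073220252991, 0.019734174013137817), (0.21199530363082886, 0.40523117780685425), 75.21367645263672) [[ 0.3768493  -0.03104276]
 [ 0.768661   -0.13446382]
 [ 0.82276535  0.07051111]
 [ 0.43095362  0.17393216]]
canvas 352 0.01751423682476389 ((0.42498570680618286, -0.2856599986553192), (0.0999542623758316, 0.09318435192108154), 29.27156639099121)
```

View pics/top_can.png

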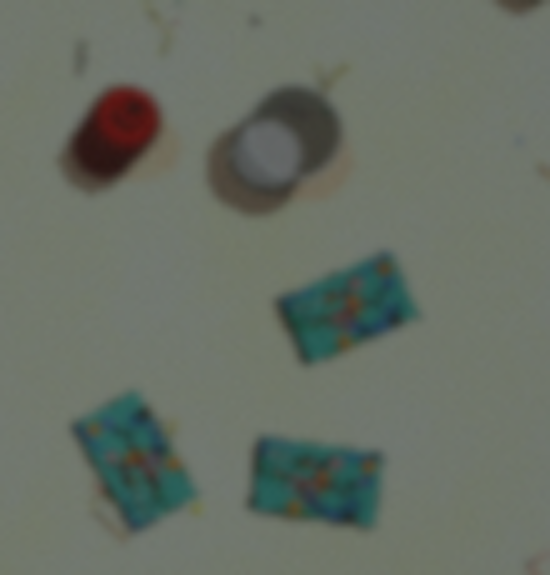

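View pics/scene_rack.png

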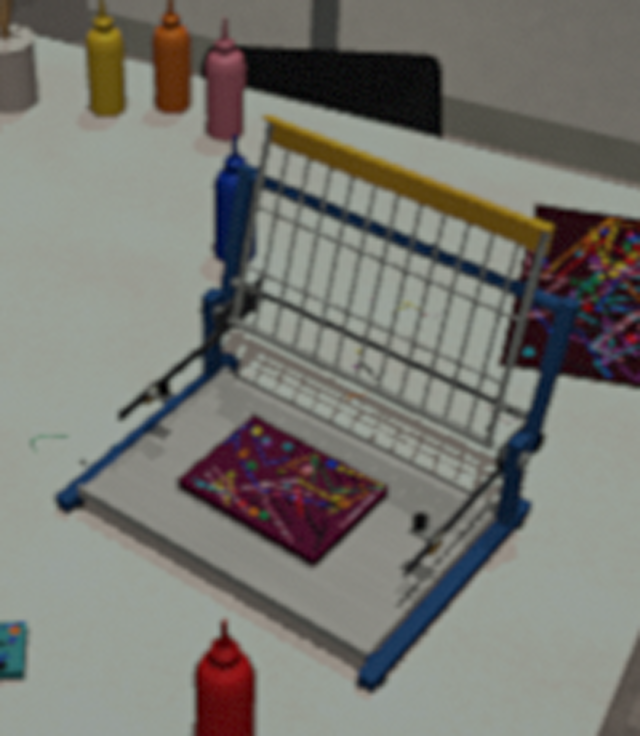

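Run:
```python
from h import *
import pickle
C=np.array([.606,.042]);th=-.188;R=np.array([[np.cos(th),-np.sin(th)],[np.sin(th),np.cos(th)]])
for c in ["scene","top"]:
    f=pickle.load(open(c+"0.pkl","rb"));P=pts(f)
    q=(P[...,:2]-C)@R; z=P[...,2]
    # bar/uprights: behind
    m=(abs(q[...,0])<.22)&(q[...,1]>.08)&(q[...,1]<.3)&(z>.2)
    hsv=cv2.cvtColor(f["image"],cv2.COLOR_RGB2HSV)
    m&=(hsv[...,0]>100)&(hsv[...,0]<125)&(hsv[...,1]>120)
    print(c,m.sum(),np.round(np.percentile(q[m],[2,50,98],axis=0),3),np.round(np.percentile(z[m],[2,50,98]),3))
    x,y=(.417,-.272)
    cm=(abs(P[...,0]-x)<.07)&(abs(P[...,1]-y)<.065)&(z>.014)&(z<.03)
    print(cm.sum(),cv2.minAreaRect(P[cm][:,:2].astype(np.float32)),P[cm].mean(0))
    sat=(hsv[...,1]>100)&(hsv[...,0]>75)&(hsv[...,0]<105)&(abs(P[...,0]-x)<.07)&(abs(P[...,1]-y)<.065)
    sat&=z>.012
    print(sat.sum(),cv2.minAreaRect(P[sat][:,:2].astype(np.float32)),P[sat].mean(0))
```

```text
scene 388 [[-0.199  0.153]
 [ 0.087  0.17 ]
 [ 0.199  0.18 ]] [0.203 0.258 0.267]
490 ((0.41845422983169556, -0.27275365591049194), (0.10002680122852325, 0.06480037420988083), 29.371131896972656) [ 0.41971611 -0.27321575  0.01878651]
312 ((0.4181360900402069, -0.2729138731956482), (0.09507826715707779, 0.06475608050823212), 29.4222354888916) [ 0.42187198 -0.27691177  0.01825087]
top 16 [[-0.195  0.17 ]
 [-0.186  0.174]
 [ 0.19   0.179]] [0.26  0.264 0.269]
302 ((0.41712406277656555, -0.2715260088443756), (0.09994960576295853, 0.06064056605100632), 29.148231506347656) [ 0.41687221 -0.27117689  0.01837241]
191 ((0.4160425364971161, -0.27161872386932373), (0.09314850717782974, 0.05444902926683426), 29.07131004333496) [ 0.41439986 -0.27216441  0.01769529]
```

Emit:
{"op": "play_rows", "data": {
  "dp": [
    [0,0,-0.1],
    [0,0,-0.2],
    [0,0,-0.3],
    [0,0,-0.4],
    [0.08,-0.07,-0.4],
    [0.15,-0.135,-0.4],
    [0.22,-0.2,-0.4],
    [0.29,-0.26,-0.4],
    [0.36,-0.325,-0.4],
    [0.43,-0.39,-0.4]
  ],
  "turn": [0,0,0,0,0.13,0.26,0.39,0.52,0.65,0.767],
  "jaw": -1
}}

```text
clock: 1.9
tcp_pos: [0.3803, -0.3282, 0.4396]
orientation: [3.141, -0.0, -0.193]
wrist_force: [1.4, 0.2, 0.3]
grip_width: -0.0
```

```bash
cat > d.py <<'E'
from h import *
import sys
def dp(x,y,z,yaw=None,s=None):
    s=s or read_state();R=Ro.from_euler('xyz',s["orientation"]).as_matrix()
    d=R.T@(np.array([x,y,z])-s["tcp_pos"])/.5
    print("clock",s["clock"],"tcp",np.round(s["tcp_pos"],4),"rpy",np.round(s["orientation"],4),"F",np.round(s["wrist_force"],2),"w",round(s["grip_width"],4),"dp",np.round(d,4),"turn",None if yaw is None else round(-(yaw-s["orientation"][2])/(np.pi/4),4))
if __name__=="__main__": a=[float(v) for v in sys.argv[1:]]; dp(*a); print(np.round(read_state()["joint_positions"],2))
E
python3 d.py .648 .263 .43 -.188
```

```text
clock 1.9 tcp [ 0.3803 -0.3282  0.4396] rpy [ 3.1409e+00 -5.0000e-04 -1.9270e-01] F [1.41 0.2  0.27] w -0.0 dp [ 0.299  -1.263   0.0184] turn -0.006
[ 1.15  0.09 -0.53  1.62  0.05  1.44 -1.15]
```

Emit:
{"op": "play_rows", "data": {
  "dp": [
    [0.024,-0.097,0],
    [0.047,-0.194,0],
    [0.07,-0.291,0],
    [0.094,-0.388,0],
    [0.117,-0.485,0],
    [0.14,-0.582,0],
    [0.163,-0.679,0],
    [0.187,-0.776,0],
    [0.21,-0.873,0],
    [0.233,-0.97,0]
  ],
  "turn": [0,0,0,0,0,0,0,0,0,0]
}}

```text
clock: 2.9
tcp_pos: [0.5859, 0.126, 0.4395]
orientation: [3.141, -0.001, -0.19]
wrist_force: [1.4, -0.3, -0.3]
grip_width: 0.0001
```

```bash
python3 d.py .648 .263 .338 -.188
```

```text
clock 2.9 tcp [0.5859 0.126  0.4395] rpy [ 3.1414e+00 -7.0000e-04 -1.8970e-01] F [ 1.35 -0.3  -0.3 ] w 0.0001 dp [ 0.0701 -0.2926  0.203 ] turn -0.0022
[ 0.38  0.37 -0.88  1.38  0.28  1.52 -2.24]
```

Emit:
{"op": "play_rows", "data": {
  "dp": [
    [0.017,-0.07,0],
    [0.034,-0.14,0],
    [0.051,-0.21,0],
    [0.07,-0.293,0],
    [0.07,-0.293,0],
    [0.07,-0.293,0]
  ],
  "turn": [-0.17,-0.34,-0.51,-0.68,-0.85,-1.0]
}}

```text
clock: 3.5
tcp_pos: [0.6465, 0.2644, 0.4382]
orientation: [-3.14, 0.001, 0.606]
wrist_force: [-0.3, -1.2, 0.1]
grip_width: 0.0
```

Emit:
{"op": "play_rows", "data": {
  "dp": [
    [0,0,0],
    [0,0,0],
    [0,0,0],
    [0,0,0],
    [0,0,0],
    [0,0,0]
  ],
  "turn": [-0.17,-0.34,-0.51,-0.68,-0.85,-1.0]
}}

```text
clock: 4.1
tcp_pos: [0.6471, 0.2616, 0.4392]
orientation: [3.142, 0.0, 1.387]
wrist_force: [0.6, -0.4, 0.1]
grip_width: 0.0003
```

```bash
python3 d.py .648 .263 .338 1.383
python3 - <<'E'
from h import *
s=read_state()
f=grab_frame("wrist");save("w1.png",f["image"],1.2)
f=grab_frame("scene");save("s1.png",f["image"][60:300,150:400],3)
E
```

```text
clock 4.1 tcp [0.6471 0.2616 0.4392] rpy [3.1416e+00 2.0000e-04 1.3872e+00] F [ 0.61 -0.36  0.13] w 0.0003 dp [0.0032 0.0012 0.2025] turn 0.0053
[ 0.16  0.68 -1.15  1.1   0.62  1.69 -0.98]
```

View pics/s1.png

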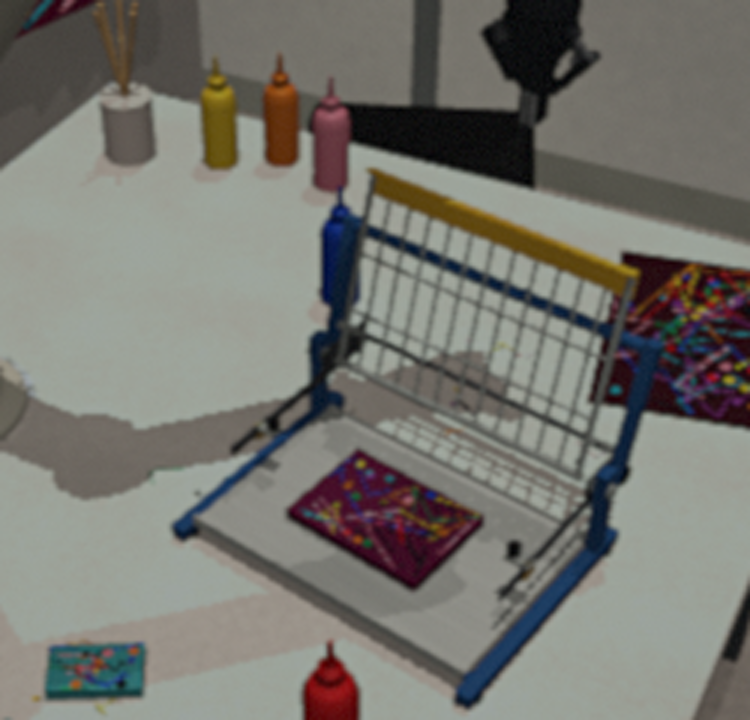

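View pics/w1.png

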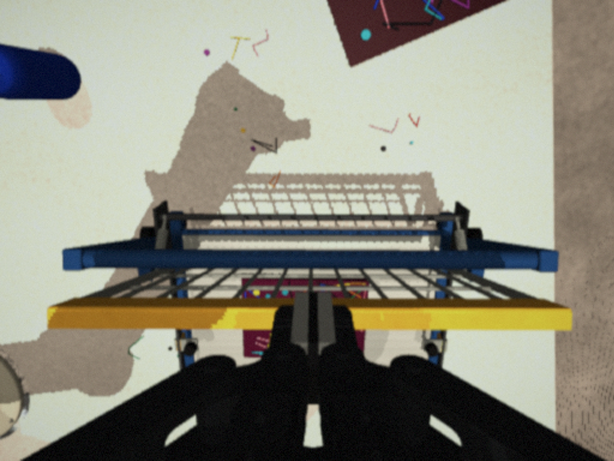

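Run:
```python
from h import *
s=read_state(); f=grab_frame("wrist"); P=pts(f,s)
hsv=cv2.cvtColor(f["image"],cv2.COLOR_RGB2HSV)
y=(hsv[...,0]>15)&(hsv[...,0]<35)&(hsv[...,1]>130)&(hsv[...,2]>60)&(P[...,2]>.3)
Q=P[y];C=np.array([.606,.042]);th=-.188;R=np.array([[np.cos(th),-np.sin(th)],[np.sin(th),np.cos(th)]])
q=np.c_[(Q[:,:2]-C)@R,Q[:,2]];print(len(q),np.round(np.percentile(q,[1,25,50,75,99],axis=0),4))
print("tcp rack",(s["tcp_pos"][:2]-C)@R)
print(np.polyfit(q[:,0],q[:,1],1))
```

```text
9149 [[-0.1639  0.1649  0.3169]
 [-0.096   0.1694  0.3384]
 [-0.0151  0.1731  0.341 ]
 [ 0.0894  0.1756  0.3423]
 [ 0.1576  0.1783  0.3448]]
tcp rack [-0.00058735  0.2234211 ]
[0.00058941 0.17326022]
```

Emit:
{"op": "play_rows", "data": {
  "dp": [
    [0,0,0.06],
    [0,0,0.12],
    [0,0,0.18],
    [0,0,0.212],
    [0,0,0.212],
    [-0.03,0,0.212],
    [-0.05,0,0.212],
    [-0.05,0,0.212]
  ],
  "turn": [0,0,0,0,0.005,0.005,0.005,0.005]
}}

```text
clock: 5.05
tcp_pos: [0.6434, 0.2356, 0.3349]
orientation: [3.139, -0.0, 1.375]
wrist_force: [0.3, -0.6, -0.3]
grip_width: -0.0001
```

```bash
cat > st.py <<'E'
from h import *
C=np.array([.606,.042]);th=-.188;R=np.array([[np.cos(th),-np.sin(th)],[np.sin(th),np.cos(th)]])
def rk(s=None):
    s=s or read_state();q=(s["tcp_pos"][:2]-C)@R;cy,cz=q[1]-.011,s["tcp_pos"][2]-.008
    F=s["wrist_force"];fr=F[:2]@R
    dy,dz=cy-.11,cz-.11
    print("t",round(s["clock"],2),"rack x,y,z tcp",np.round(q,4),round(s["tcp_pos"][2],4),"yaw",round(s["orientation"][2],4),"corner r",round(np.hypot(dy,dz),4),"theta",round(.262-np.arctan2(dy,dz),3),"F rack",np.round([fr[0],fr[1],F[2]],2))
    return q,s
def plan(ths,r=.225):
    q,s=rk()
    for t in ths:
        a=.262-t;y=.11+r*np.sin(a)+.011;z=.11+r*np.cos(a)+.008
        print(t,"dp",np.round([(y-q[1])/.5,0,(s["tcp_pos"][2]-z)/.5],4))
if __name__=="__main__":
    import sys; plan([float(v) for v in sys.argv[1:]])
E
python3 st.py 0 .05 .1 .15 .2 .25 .3 .35 .4 .45 .5 .55 .6
```

```text
t 5.05 rack x,y,z tcp [0.0005 0.1972] 0.3349 yaw 1.3748 corner r 0.2299 theta -0.076 F rack [ 0.44 -0.54 -0.33]
0.0 dp [-0.0359  0.     -0.0009]
0.05 dp [-0.0577  0.     -0.0062]
0.1 dp [-0.0798  0.     -0.0104]
0.15 dp [-0.1021  0.     -0.0135]
0.2 dp [-0.1245  0.     -0.0154]
0.25 dp [-0.147   0.     -0.0163]
0.3 dp [-0.1695  0.     -0.016 ]
0.35 dp [-0.192   0.     -0.0145]
0.4 dp [-0.2143  0.     -0.012 ]
0.45 dp [-0.2365  0.     -0.0084]
0.5 dp [-0.2585  0.     -0.0036]
0.55 dp [-0.2802  0.      0.0022]
0.6 dp [-0.3016  0.      0.0092]
```

Emit:
{"op": "play_rows", "data": {
  "dp": [
    [-0.02,0,0],
    [-0.036,0,-0.001],
    [-0.058,0,-0.006],
    [-0.08,0,-0.01],
    [-0.102,0,-0.0135],
    [-0.1245,0,-0.015],
    [-0.147,0,-0.016],
    [-0.1695,0,-0.016],
    [-0.1695,0,-0.016]
  ],
  "turn": [0,0,0,0,0,0,0,0,0]
}}

```text
clock: 5.95
tcp_pos: [0.6266, 0.1558, 0.3433]
orientation: [3.139, -0.005, 1.379]
wrist_force: [2.1, 7.1, 2.6]
grip_width: 0.0
```

```bash
python3 st.py .35 .4 .45 .5 .55 .6 .65 .7 .75 .8
```

```text
t 5.95 rack x,y,z tcp [-0.0011  0.1157] 0.3433 yaw 1.3787 corner r 0.2254 theta 0.286 F rack [0.77 7.41 2.65]
0.35 dp [-0.0289  0.      0.0023]
0.4 dp [-0.0513  0.      0.0049]
0.45 dp [-0.0735  0.      0.0085]
0.5 dp [-0.0954  0.      0.0133]
0.55 dp [-0.1172  0.      0.0191]
0.6 dp [-0.1386  0.      0.0261]
0.65 dp [-0.1596  0.      0.0341]
0.7 dp [-0.1802  0.      0.0431]
0.75 dp [-0.2003  0.      0.0531]
0.8 dp [-0.2199  0.      0.0642]
```

Emit:
{"op": "play_rows", "data": {
  "dp": [
    [-0.029,0,0.002],
    [-0.051,0,0.005],
    [-0.0735,0,0.0085],
    [-0.0955,0,0.013],
    [-0.117,0,0.019],
    [-0.1385,0,0.026],
    [-0.16,0,0.034],
    [-0.18,0,0.043],
    [-0.18,0,0.043]
  ],
  "turn": [0,0,0,0,0,0,0,0,0]
}}

```text
clock: 6.85
tcp_pos: [0.6095, 0.0671, 0.3214]
orientation: [3.139, -0.004, 1.379]
wrist_force: [0.9, 6.7, 6.2]
grip_width: 0.0002
```

```bash
python3 st.py  .75 .8 .85 .9 .95 1 1.05 1.1; python3 -c "
from h import *
f=grab_frame('scene');save('s2.png',f['image'][60:300,150:400],3)"
```

```text
t 6.85 rack x,y,z tcp [-0.0012  0.0254] 0.3214 yaw 1.3785 corner r 0.2248 theta 0.702 F rack [-0.38  6.79  6.2 ]
0.75 dp [-0.0197  0.      0.0093]
0.8 dp [-0.0393  0.      0.0204]
0.85 dp [-0.0583  0.      0.0324]
0.9 dp [-0.0767  0.      0.0453]
0.95 dp [-0.0945  0.      0.0592]
1.0 dp [-0.1115  0.      0.0739]
1.05 dp [-0.1277  0.      0.0894]
1.1 dp [-0.1432  0.      0.1058]
```

View pics/s2.png

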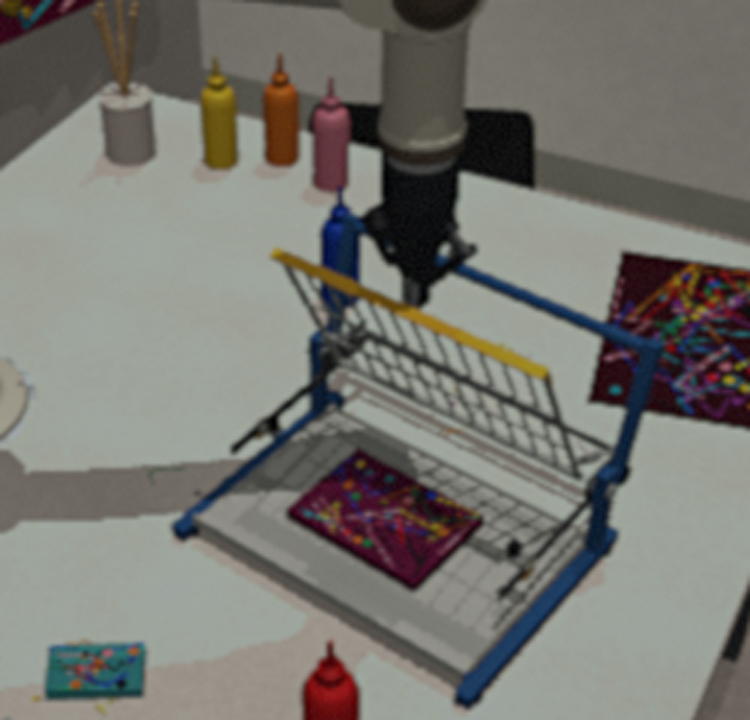

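Emit:
{"op": "play_rows", "data": {
  "dp": [
    [-0.02,0,0.009],
    [-0.039,0,0.02],
    [-0.058,0,0.0325],
    [-0.077,0,0.045],
    [-0.0945,0,0.059],
    [-0.1115,0,0.074],
    [-0.128,0,0.089],
    [-0.143,0,0.106],
    [-0.143,0,0.106]
  ],
  "turn": [0,0,0,0,0,0,0,0,0]
}}

```text
clock: 7.8
tcp_pos: [0.596, -0.0042, 0.2673]
orientation: [3.14, -0.002, 1.378]
wrist_force: [2.0, 3.3, 5.1]
grip_width: -0.0002
```

```bash
python3 -c "
from st import *
plan([1.12,1.15,1.18,1.21,1.24,1.27,1.3,1.33],.228)"
```

```text
t 7.8 rack x,y,z tcp [-0.0012 -0.0472] 0.2673 yaw 1.3777 corner r 0.2249 theta 1.107 F rack [1.36 3.58 5.05]
1.12 dp [-0.0085  0.      0.0004]
1.15 dp [-0.0173  0.      0.0108]
1.18 dp [-0.0258  0.      0.0216]
1.21 dp [-0.0339  0.      0.0326]
1.24 dp [-0.0418  0.      0.0438]
1.27 dp [-0.0492  0.      0.0553]
1.3 dp [-0.0564  0.      0.0669]
1.33 dp [-0.0631  0.      0.0788]
```

Emit:
{"op": "play_rows", "data": {
  "dp": [
    [-0.01,0,0.003],
    [-0.0175,0,0.011],
    [-0.026,0,0.0215],
    [-0.034,0,0.0325],
    [-0.042,0,0.044],
    [-0.049,0,0.055],
    [-0.0565,0,0.067],
    [-0.063,0,0.079],
    [-0.063,0,0.079]
  ],
  "turn": [0,0,0,0,0,0,0,0,0]
}}

```text
clock: 8.7
tcp_pos: [0.5895, -0.0344, 0.2275]
orientation: [3.141, -0.001, 1.379]
wrist_force: [1.9, 3.7, 1.2]
grip_width: 0.0002
```

```bash
python3 -c "
from st import *
plan([1.35,1.37,1.39,1.41,1.43,1.45,1.47],.229)"
```

```text
t 8.7 rack x,y,z tcp [-0.002  -0.0782] 0.2275 yaw 1.3789 corner r 0.2273 theta 1.33 F rack [1.21 4.04 1.2 ]
1.35 dp [-0.0073  0.      0.0064]
1.37 dp [-0.0115  0.      0.0146]
1.39 dp [-0.0155  0.      0.0228]
1.41 dp [-0.0193  0.      0.0311]
1.43 dp [-0.023   0.      0.0395]
1.45 dp [-0.0265  0.      0.048 ]
1.47 dp [-0.0298  0.      0.0565]
```

Emit:
{"op": "play_rows", "data": {
  "dp": [
    [-0.005,0,0.006],
    [-0.0095,0,0.0145],
    [-0.0135,0,0.023],
    [-0.0175,0,0.031],
    [-0.0175,0,0.031]
  ],
  "turn": [0,0,0,0,0]
}}

```text
clock: 9.2
tcp_pos: [0.587, -0.045, 0.211]
orientation: [-3.14, 0.001, 1.377]
wrist_force: [0.3, 3.2, 2.3]
grip_width: -0.0003
```

```bash
python3 -c "
from st import *
plan([1.43,1.45,1.47,1.49],.229);rk()"
```

```text
t 9.2 rack x,y,z tcp [-0.0024 -0.089 ] 0.211 yaw 1.3774 corner r 0.2297 theta 1.416 F rack [-0.3   3.2   2.35]
1.43 dp [-0.0013  0.      0.0064]
1.45 dp [-0.0048  0.      0.0148]
1.47 dp [-0.0082  0.      0.0234]
1.49 dp [-0.0113  0.      0.032 ]
t 9.2 rack x,y,z tcp [-0.0024 -0.089 ] 0.211 yaw 1.3774 corner r 0.2297 theta 1.416 F rack [-0.3   3.2   2.35]
```

Emit:
{"op": "play_rows", "data": {
  "dp": [
    [-0.001,0,0.006],
    [-0.004,0,0.0148],
    [-0.007,0,0.0234],
    [-0.01,0,0.032],
    [-0.01,0,0.032]
  ],
  "turn": [0,0,0,0,0]
}}

```text
clock: 9.7
tcp_pos: [0.5863, -0.0499, 0.1949]
orientation: [-3.141, 0.001, 1.377]
wrist_force: [-0.6, -0.7, 2.2]
grip_width: 0.0003
```

```bash
python3 -c "
from st import *
plan([1.51,1.53,1.55,1.57],.229);rk()"
```

```text
t 9.7 rack x,y,z tcp [-0.0021 -0.094 ] 0.1949 yaw 1.3773 corner r 0.2283 theta 1.489 F rack [-0.41 -0.82  2.23]
1.51 dp [-0.0044  0.      0.0086]
1.53 dp [-0.0072  0.      0.0173]
1.55 dp [-0.0099  0.      0.026 ]
1.57 dp [-0.0123  0.      0.0349]
t 9.7 rack x,y,z tcp [-0.0021 -0.094 ] 0.1949 yaw 1.3773 corner r 0.2283 theta 1.489 F rack [-0.41 -0.82  2.23]
```

Emit:
{"op": "play_rows", "data": {
  "dp": [
    [-0.0025,0,0.0086],
    [-0.005,0,0.0173],
    [-0.005,0,0.0173],
    [-0.005,0,0.0173]
  ],
  "turn": [0,0,0,0]
}}

```text
clock: 10.1
tcp_pos: [0.586, -0.0513, 0.187]
orientation: [-3.141, -0.0, 1.378]
wrist_force: [-0.1, -1.3, 1.6]
grip_width: -0.0005
```

```bash
cat > fs.py <<'E'
from st import *
# shelf angle from cameras: yellow strip position
def shelf():
    for c in ["scene","top"]:
        f=grab_frame(c);P=pts(f);hsv=cv2.cvtColor(f["image"],cv2.COLOR_RGB2HSV)
        q=(P[...,:2]-C)@R;z=P[...,2]
        y=(hsv[...,0]>15)&(hsv[...,0]<32)&(hsv[...,1]>130)&(hsv[...,2]>50)&(abs(q[...,0])<.17)&(abs(q[...,1])<.2)&(z>.06)
        Q=np.c_[q[y],z[y]];m=np.median(Q,0)
        print(c,len(Q),np.round(m,4),"th",round(.262-np.arctan2(m[1]-.11,m[2]-.11),3))
    return f
plan([1.55,1.57,1.59,1.61],.229);shelf();rk()
E
python3 fs.py
```

```text
t 10.1 rack x,y,z tcp [-0.0022 -0.0954] 0.187 yaw 1.3784 corner r 0.2271 theta 1.524 F rack [ 0.11 -1.33  1.56]
1.55 dp [-0.007   0.      0.0102]
1.57 dp [-0.0095  0.      0.019 ]
1.59 dp [-0.0118  0.      0.0278]
1.61 dp [-0.0139  0.      0.0368]
scene 809 [ 0.0246 -0.1118  0.1786] th 1.533
top 276 [-0.1065 -0.1047  0.1782] th 1.525
t 10.2 rack x,y,z tcp [-0.0022 -0.0953] 0.1872 yaw 1.3784 corner r 0.2271 theta 1.523 F rack [-0.19 -0.57  2.41]
```

Emit:
{"op": "play_rows", "data": {
  "dp": [
    [-0.0025,0,0.0088],
    [-0.005,0,0.0175],
    [-0.005,0,0.0175],
    [-0.005,0,0.0175]
  ],
  "turn": [0,0,0,0]
}}

```text
clock: 10.6
tcp_pos: [0.5854, -0.0538, 0.1781]
orientation: [-3.141, -0.0, 1.378]
wrist_force: [-0.6, 0.5, 1.2]
grip_width: 0.0001
```

```bash
python3 fs.py
```

```text
t 10.6 rack x,y,z tcp [-0.0024 -0.098 ] 0.1781 yaw 1.3782 corner r 0.2271 theta 1.565 F rack [-0.68  0.42  1.15]
1.55 dp [-0.0018  0.     -0.0076]
1.57 dp [-0.0043  0.      0.0012]
1.59 dp [-0.0066  0.      0.0101]
1.61 dp [-0.0087  0.      0.019 ]
scene 842 [ 0.0241 -0.114   0.1697] th 1.572
top 281 [-0.105  -0.1074  0.1693] th 1.567
t 10.7 rack x,y,z tcp [-0.0024 -0.0979] 0.1783 yaw 1.3783 corner r 0.2271 theta 1.564 F rack [-0.41 -0.09  0.53]
```

Emit:
{"op": "play_rows", "data": {
  "dp": [
    [-0.0025,0,0.009],
    [-0.0025,0,0.009],
    [-0.0025,0,0.009]
  ],
  "turn": [0,0,0]
}}

```text
clock: 11.0
tcp_pos: [0.5852, -0.055, 0.1737]
orientation: [-3.141, -0.0, 1.378]
wrist_force: [0.2, 0.0, 0.8]
grip_width: -0.0002
```

```bash
python3 fs.py
```

```text
t 11.0 rack x,y,z tcp [-0.0023 -0.0992] 0.1737 yaw 1.3783 corner r 0.2271 theta 1.585 F rack [0.16 0.04 0.81]
1.55 dp [ 0.0006  0.     -0.0164]
1.57 dp [-0.0019  0.     -0.0076]
1.59 dp [-0.0041  0.      0.0012]
1.61 dp [-0.0063  0.      0.0102]
scene 845 [ 0.024  -0.1145  0.1654] th 1.591
top 273 [-0.1068 -0.108   0.1643] th 1.589
t 11.1 rack x,y,z tcp [-0.0023 -0.0992] 0.1738 yaw 1.3783 corner r 0.2272 theta 1.584 F rack [-1.32  0.09  0.52]
```

Emit:
{"op": "play_rows", "data": {
  "dp": [
    [-0.002,0,0.009],
    [-0.002,0,0.009],
    [-0.002,0,0.009]
  ],
  "turn": [0,0,0]
}}

```text
clock: 11.4
tcp_pos: [0.5851, -0.0562, 0.1692]
orientation: [-3.141, 0.0, 1.378]
wrist_force: [0.2, 1.0, -0.1]
grip_width: -0.0001
```

```bash
python3 fs.py
```

```text
t 11.4 rack x,y,z tcp [-0.0022 -0.1004] 0.1692 yaw 1.3781 corner r 0.2272 theta 1.606 F rack [-0.    1.05 -0.11]
1.55 dp [ 0.003   0.     -0.0255]
1.57 dp [ 0.0005  0.     -0.0166]
1.59 dp [-0.0018  0.     -0.0078]
1.61 dp [-0.0039  0.      0.0011]
scene 847 [ 0.0205 -0.1148  0.1605] th 1.612
top 272 [-0.104  -0.1089  0.16  ] th 1.608
t 11.5 rack x,y,z tcp [-0.0022 -0.1002] 0.1694 yaw 1.3782 corner r 0.2271 theta 1.605 F rack [-0.57  1.11  1.26]
```

Emit:
{"op": "play_rows", "data": {
  "dp": [
    [-0.0015,0,0.008],
    [-0.0015,0,0.008],
    [-0.0015,0,0.008]
  ],
  "turn": [0,0,0]
}}

```text
clock: 11.8
tcp_pos: [0.5849, -0.0568, 0.1652]
orientation: [-3.141, -0.0, 1.378]
wrist_force: [-0.2, 0.2, 0.4]
grip_width: 0.0001
```

```bash
python3 fs.py
```

```text
t 11.8 rack x,y,z tcp [-0.0022 -0.101 ] 0.1652 yaw 1.3783 corner r 0.227 theta 1.623 F rack [-0.23  0.17  0.42]
1.55 dp [ 0.0042  0.     -0.0334]
1.57 dp [ 0.0018  0.     -0.0246]
1.59 dp [-0.0005  0.     -0.0157]
1.61 dp [-0.0026  0.     -0.0068]
scene 852 [ 0.024  -0.1159  0.1566] th 1.629
top 271 [-0.104  -0.1096  0.1555] th 1.628
t 11.9 rack x,y,z tcp [-0.0021 -0.1009] 0.1654 yaw 1.3783 corner r 0.227 theta 1.622 F rack [-0.49 -0.79  0.47]
```

Emit:
{"op": "play_rows", "data": {
  "dp": [
    [-0.0015,0,0.008],
    [-0.0015,0,0.008],
    [-0.0015,0,0.008]
  ],
  "turn": [0,0,0]
}}

```text
clock: 12.2
tcp_pos: [0.5848, -0.0575, 0.1612]
orientation: [-3.141, -0.0, 1.378]
wrist_force: [0.6, 0.3, -0.2]
grip_width: -0.0
```

```bash
python3 fs.py
```

```text
t 12.2 rack x,y,z tcp [-0.0022 -0.1018] 0.1612 yaw 1.3782 corner r 0.2269 theta 1.641 F rack [ 0.57  0.44 -0.2 ]
1.55 dp [ 0.0057  0.     -0.0414]
1.57 dp [ 0.0032  0.     -0.0326]
1.59 dp [ 0.0009  0.     -0.0237]
1.61 dp [-0.0012  0.     -0.0148]
scene 857 [ 0.0226 -0.1163  0.1511] th 1.653
top 273 [-0.1023 -0.111   0.1505] th 1.651
t 12.3 rack x,y,z tcp [-0.0021 -0.1016] 0.1614 yaw 1.3783 corner r 0.2268 theta 1.64 F rack [-0.02 -0.85 -1.26]
```

Emit:
{"op": "play_rows", "data": {
  "dp": [
    [0,0,0],
    [0,0,0],
    [0,0,0]
  ],
  "turn": [0,0,0]
}}

```text
clock: 12.6
tcp_pos: [0.5849, -0.0575, 0.1615]
orientation: [3.141, 0.0, 1.378]
wrist_force: [-0.5, 0.7, 0.2]
grip_width: -0.0002
```

```bash
python3 fs.py
```

```text
t 12.6 rack x,y,z tcp [-0.0021 -0.1017] 0.1615 yaw 1.3783 corner r 0.2269 theta 1.64 F rack [-0.6   0.62  0.25]
1.55 dp [ 0.0055  0.     -0.0408]
1.57 dp [ 0.0031  0.     -0.032 ]
1.59 dp [ 0.0008  0.     -0.0231]
1.61 dp [-0.0013  0.     -0.0142]
scene 864 [ 0.0226 -0.1167  0.1514] th 1.652
top 272 [-0.103  -0.1108  0.1506] th 1.651
t 12.7 rack x,y,z tcp [-0.0021 -0.1017] 0.1615 yaw 1.3783 corner r 0.2269 theta 1.64 F rack [-0.32 -0.75 -0.05]
```

Emit:
{"op": "play_rows", "data": {
  "dp": [
    [-0.0012,0,0.007],
    [-0.0012,0,0.007],
    [-0.0012,0,0.007]
  ],
  "turn": [0,0,0]
}}

```text
clock: 13.0
tcp_pos: [0.5846, -0.0581, 0.1577]
orientation: [-3.141, 0.0, 1.378]
wrist_force: [-0.7, 0.1, -0.7]
grip_width: -0.0001
```

```bash
python3 fs.py
```

```text
t 13.0 rack x,y,z tcp [-0.0023 -0.1024] 0.1577 yaw 1.3783 corner r 0.2269 theta 1.657 F rack [-0.71 -0.07 -0.67]
1.55 dp [ 0.0069  0.     -0.0484]
1.57 dp [ 0.0044  0.     -0.0396]
1.59 dp [ 0.0022  0.     -0.0307]
1.61 dp [ 0.      0.     -0.0218]
scene 895 [ 0.0129 -0.1166  0.11  ] th 1.833
top 256 [-0.1001 -0.1145  0.1107] th 1.83
t 13.1 rack x,y,z tcp [-0.0021 -0.1023] 0.1579 yaw 1.3783 corner r 0.2268 theta 1.656 F rack [-0.57  0.64 -0.83]
```

Emit:
{"op": "play_rows", "data": {
  "dp": [
    [-0.02,0,0.02],
    [-0.02,0,0.045],
    [-0.02,0,0.065],
    [-0.02,0,0.065],
    [-0.02,0,0.065]
  ],
  "turn": [0,0,0,0,0]
}}

```text
clock: 13.6
tcp_pos: [0.5826, -0.0675, 0.1249]
orientation: [-3.141, -0.001, 1.379]
wrist_force: [-0.0, 0.7, 0.5]
grip_width: -0.0
```

```bash
python3 fs.py|grep -v dp; python3 -c "
from h import *
f=grab_frame('scene');save('s3.png',f['image'][60:300,150:400],3)"
```

```text
t 13.6 rack x,y,z tcp [-0.0025 -0.1119] 0.1249 yaw 1.3787 corner r 0.2331 theta 1.803 F rack [-0.14  0.66  0.53]
scene 855 [ 0.0179 -0.1175  0.1115] th 1.826
top 254 [-0.1016 -0.1125  0.1112] th 1.827
t 13.7 rack x,y,z tcp [-0.002  -0.1118] 0.1257 yaw 1.3788 corner r 0.2329 theta 1.8 F rack [-0.69 -0.65 -0.25]
```

View pics/s3.png

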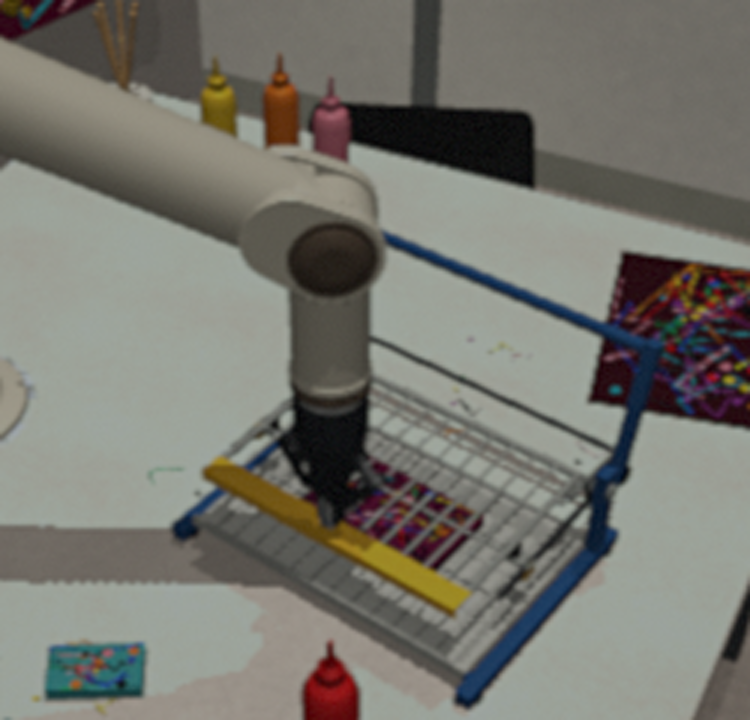

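Emit:
{"op": "play_rows", "data": {
  "dp": [
    [0,0,0.004],
    [0,0,0.008],
    [0,0,0.008],
    [0,0,0.008]
  ],
  "turn": [0,0,0,0]
}}

```text
clock: 14.15
tcp_pos: [0.5828, -0.0679, 0.1214]
orientation: [3.142, 0.0, 1.378]
wrist_force: [1.1, -0.4, -0.5]
grip_width: 0.0
```

Emit:
{"op": "play_rows", "data": {
  "dp": [
    [0,0,0.002],
    [0,0,0.002]
  ],
  "turn": [0,0]
}}

```text
clock: 14.35
tcp_pos: [0.5828, -0.0679, 0.1203]
orientation: [-3.142, 0.0, 1.378]
wrist_force: [-0.4, -0.1, -0.4]
grip_width: -0.0002
```

Emit:
{"op": "play_rows", "data": {
  "dp": [
    [0,0,0.002],
    [0,0,0.002]
  ],
  "turn": [0,0]
}}

```text
clock: 14.55
tcp_pos: [0.5829, -0.0679, 0.1196]
orientation: [3.141, 0.0, 1.378]
wrist_force: [-1.9, -0.2, 2.1]
grip_width: -0.0002
```

Contact; continue in 0.5–1 mm steps.

Emit:
{"op": "play_rows", "data": {
  "dp": [
    [0,0,0.002],
    [0,0,0.002]
  ],
  "turn": [0,0]
}}

```text
clock: 14.75
tcp_pos: [0.583, -0.0679, 0.119]
orientation: [3.141, 0.0, 1.378]
wrist_force: [-2.0, -0.4, 6.8]
grip_width: 0.0003
```

Emit:
{"op": "play_rows", "data": {
  "dp": [
    [0,0,0.0004],
    [0,0,0.0004],
    [0,0,0.0004]
  ],
  "turn": [0,0,0]
}}

```text
clock: 15.05
tcp_pos: [0.583, -0.0679, 0.1189]
orientation: [3.141, 0.001, 1.378]
wrist_force: [-1.4, -1.0, 7.6]
grip_width: 0.0001
```

Emit:
{"op": "play_rows", "data": {
  "dp": [
    [0,0,0],
    [0,0,0]
  ],
  "turn": [0,0]
}}

```text
clock: 15.25
tcp_pos: [0.583, -0.0679, 0.1189]
orientation: [3.141, 0.001, 1.378]
wrist_force: [-2.7, -0.9, 7.8]
grip_width: -0.0004
```

Emit:
{"op": "play_rows", "data": {
  "dp": [
    [0,0,-0.08],
    [0,0,-0.18],
    [0,0,-0.28],
    [-0.07,-0.04,-0.33],
    [-0.14,-0.08,-0.36],
    [-0.22,-0.12,-0.36],
    [-0.3,-0.16,-0.36],
    [-0.38,-0.2,-0.36],
    [-0.46,-0.248,-0.36],
    [-0.464,-0.248,-0.36]
  ],
  "turn": [0,0,0,0.16,0.32,0.48,0.64,0.8,0.96,1.0],
  "jaw": 1
}}

```text
clock: 16.25
tcp_pos: [0.4115, -0.2787, 0.2972]
orientation: [-3.141, 0.004, 0.577]
wrist_force: [0.4, 0.2, -0.2]
grip_width: 0.0855
```

```bash
python3 - <<'E'
from d import *
from fs import shelf
import pickle
s=read_state();f=grab_frame("wrist");P=pts(f,s);save("w2.png",f["image"],1.2)
z=P[...,2];m=(np.hypot(P[...,0]-.417,P[...,1]+.272)<.075)&(z>.012)&(z<.03)
n,lab,stt,_=cv2.connectedComponentsWithStats(m.astype(np.uint8));k=1+np.argmax(stt[1:,4])
print("canvas wrist",stt[k],cv2.minAreaRect(P[lab==k][:,:2].astype(np.float32)),np.median(z[lab==k]))
dp(.417,-.272,.05,.508)
for c in ["top","scene"]:
    f=grab_frame(c);pickle.dump(f,open(c+"1.pkl","wb"));save(c+"1.png",f["image"])
E
python3 - <<'E'
import sys;sys.path.insert(0,'.')
E
```

```text
t 16.25 rack x,y,z tcp [-0.1311 -0.3514] 0.2972 yaw 0.5771 corner r 0.5053 theta 1.47 F rack [ 0.31  0.28 -0.19]
1.55 dp [0.5051 0.     0.2306]
1.57 dp [0.5026 0.     0.2394]
1.59 dp [0.5003 0.     0.2483]
1.61 dp [0.4982 0.     0.2572]
scene 880 [ 0.0137 -0.1166  0.1117] th 1.825
top 621 [-0.0012 -0.1133  0.111 ] th 1.828
t 16.35 rack x,y,z tcp [-0.1281 -0.3456] 0.2981 yaw 0.5885 corner r 0.5001 theta 1.464 F rack [ 0.44  0.88 -0.41]
canvas wrist [ 233  106   55   85 4011] ((0.4151507616043091, -0.27144336700439453), (0.10018290579319, 0.05991962552070618), 29.246360778808594) 0.017314004577741016
clock 16.4 tcp [ 0.4168 -0.2718  0.2983] rpy [ 3.1413e+00 -3.0000e-04  5.9310e-01] F [0.55 0.54 0.39] w 0.0851 dp [-0.000e+00  3.000e-04  4.966e-01] turn 0.1083
```

View pics/w2.png

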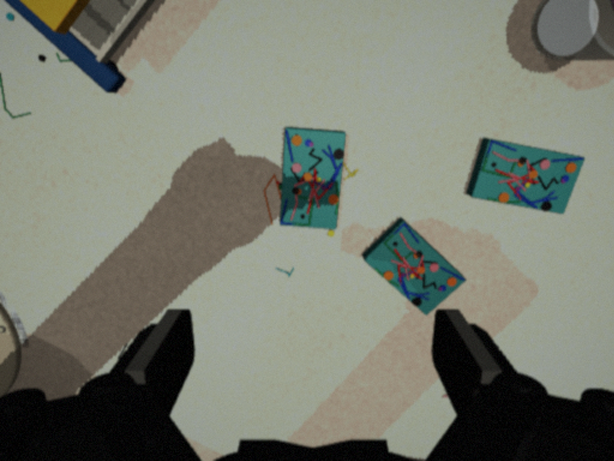

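Emit:
{"op": "play_rows", "data": {
  "dp": [
    [0,0,0.09],
    [0,0,0.18],
    [0,0,0.27],
    [0,0,0.36],
    [0,0,0.44],
    [0,0,0.5],
    [0,0,0.54],
    [0,0,0.54]
  ],
  "turn": [0.108,0.108,0.108,0.108,0.108,0.108,0.108,0.108]
}}

```text
clock: 17.3
tcp_pos: [0.4164, -0.2686, 0.0258]
orientation: [-3.136, 0.001, 0.513]
wrist_force: [-0.4, -0.3, 0.7]
grip_width: 0.0854
```

```bash
python3 d.py .4165 -.2715 .006 .51; python3 -c "
from h import *
f=grab_frame('wrist');save('w3.png',f['image'],1.2)"
```

```text
clock 17.3 tcp [ 0.4164 -0.2686  0.0258] rpy [-3.1364e+00  8.0000e-04  5.1300e-01] F [-0.42 -0.29  0.66] w 0.0854 dp [-0.0027  0.0054  0.0395] turn 0.0038
[ 1.19  0.71 -0.83  2.05  0.79  0.74 -1.21]
```

View pics/w3.png

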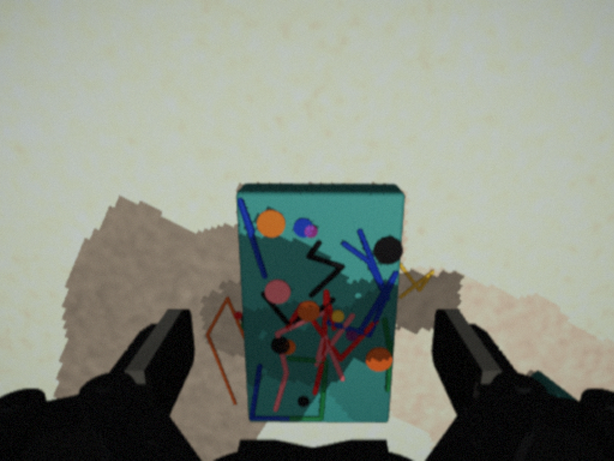

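Emit:
{"op": "play_rows", "data": {
  "dp": [
    [0,0,0.015],
    [0,0,0.03],
    [0,0,0.039],
    [0,0,0.039],
    [0,0,0.039]
  ],
  "turn": [0,0,0,0,0]
}}

```text
clock: 17.85
tcp_pos: [0.4168, -0.2721, 0.0089]
orientation: [3.141, -0.0, 0.508]
wrist_force: [0.3, -1.0, 0.2]
grip_width: 0.0852
```

Emit:
{"op": "play_rows", "data": {
  "dp": [
    [0,0,0],
    [0,0,0],
    [0,0,0],
    [0,0,0],
    [0,0,0]
  ],
  "turn": [0,0,0,0,0],
  "jaw": -1,
  "squeeze": 25
}}

```text
clock: 18.35
tcp_pos: [0.417, -0.2721, 0.0091]
orientation: [3.141, 0.0, 0.508]
wrist_force: [-0.9, 0.1, 5.7]
grip_width: 0.0589
```

```bash
python3 d.py .4165 -.2715 .006 .51; python3 -c "
from h import *
f=grab_frame('wrist');save('w4.png',f['image'],1.2)"
```

```text
clock 18.35 tcp [ 0.417  -0.2721  0.0091] rpy [3.141e+00 1.000e-04 5.080e-01] F [-0.93  0.05  5.72] w 0.0589 dp [-0.0002 -0.0015  0.0062] turn -0.0026
[ 1.17  0.73 -0.8   2.05  0.83  0.71 -1.24]
```

View pics/w4.png

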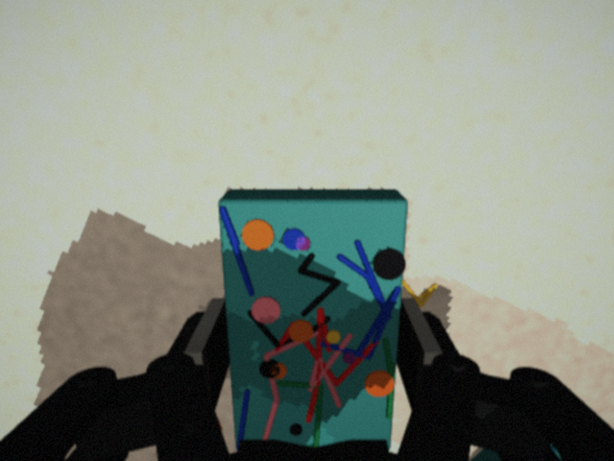

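Emit:
{"op": "play_rows", "data": {
  "dp": [
    [0,0,-0.03],
    [0,0,-0.09],
    [0,0,-0.17],
    [0,0,-0.26],
    [0,0,-0.35],
    [0,0,-0.43],
    [0,0,-0.48],
    [0,0,-0.5],
    [0,0,-0.5]
  ],
  "turn": [0,0,0,0,0,0,0,0,0]
}}

```text
clock: 19.3
tcp_pos: [0.4171, -0.2722, 0.2598]
orientation: [3.139, -0.0, 0.508]
wrist_force: [0.1, 0.1, -0.5]
grip_width: 0.0595
```

Emit:
{"op": "play_rows", "data": {
  "dp": [
    [0.04,-0.02,0],
    [0.11,-0.06,0],
    [0.18,-0.1,0],
    [0.26,-0.145,0],
    [0.34,-0.19,0],
    [0.42,-0.235,0],
    [0.5,-0.28,0],
    [0.57,-0.32,0],
    [0.615,-0.35,0],
    [0.629,-0.357,0]
  ],
  "turn": [-0.05,-0.15,-0.26,-0.37,-0.48,-0.59,-0.7,-0.81,-0.92,-1.0]
}}

```text
clock: 20.3
tcp_pos: [0.604, 0.042, 0.2564]
orientation: [-3.138, -0.002, 1.303]
wrist_force: [0.4, -0.5, -0.6]
grip_width: 0.0591
```

Run:
```python
from d import *
dp(.605,.037,.16,1.383)
f=grab_frame("wrist");save("w5.png",f["image"],1.2)
import pickle
from st import C,R
f=pickle.load(open("top1.pkl","rb"));P=pts(f);q=(P[...,:2]-C)@R;z=P[...,2]
for a,b in [(-.125,-.1),(-.1,-.05),(-.05,0),(0,.05),(.05,.1)]:
    m=(abs(q[...,0])<.15)&(q[...,1]>a)&(q[...,1]<b)&(z>.07)&(z<.15);print(a,b,m.sum(),np.percentile(z[m],[50,80,95]) if m.any() else 0)
```

```text
clock 20.3 tcp [0.604  0.042  0.2564] rpy [-3.1380e+00 -1.8000e-03  1.3031e+00] F [ 0.38 -0.55 -0.63] w 0.0591 dp [-0.0094  0.0053  0.1928] turn -0.1018
-0.125 -0.1 491 [0.11085412 0.11380632 0.11682125]
-0.1 -0.05 181 [0.11164068 0.11377288 0.11685506]
-0.05 0 210 [0.11038924 0.11369527 0.11615296]
0 0.05 211 [0.11015454 0.11374428 0.11629489]
0.05 0.1 150 [0.11205546 0.11466785 0.1175493 ]
```

View pics/w5.png

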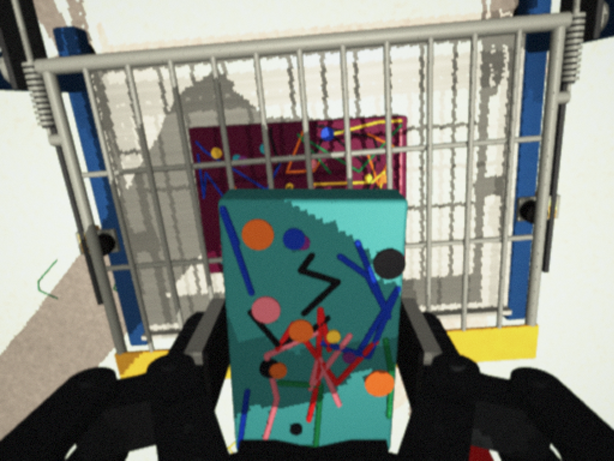

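Emit:
{"op": "play_rows", "data": {
  "dp": [
    [0,0,0.03],
    [0,0,0.08],
    [0,0,0.13],
    [0,0,0.18],
    [0,0,0.22],
    [0,0,0.24],
    [0,0,0.245],
    [0,0,0.245],
    [0,0,0.245]
  ],
  "turn": [-0.1,-0.1,-0.1,-0.1,-0.1,-0.1,-0.1,-0.1,-0.1]
}}

```text
clock: 21.25
tcp_pos: [0.6054, 0.0374, 0.1373]
orientation: [3.14, -0.001, 1.372]
wrist_force: [-0.7, -0.2, -0.5]
grip_width: 0.059
```

```bash
python3 d.py .605 .037 .120 1.383; python3 -c "
from h import *
f=grab_frame('scene');save('s4.png',f['image'][60:300,150:400],3)"
```

```text
clock 21.25 tcp [0.6054 0.0374 0.1373] rpy [ 3.1400e+00 -6.0000e-04  1.3719e+00] F [-0.73 -0.22 -0.49] w 0.059 dp [-0.0009 -0.0007  0.0346] turn -0.0141
[ 0.64  0.79 -1.09  1.74  0.78  1.12 -0.9 ]
```

View pics/s4.png

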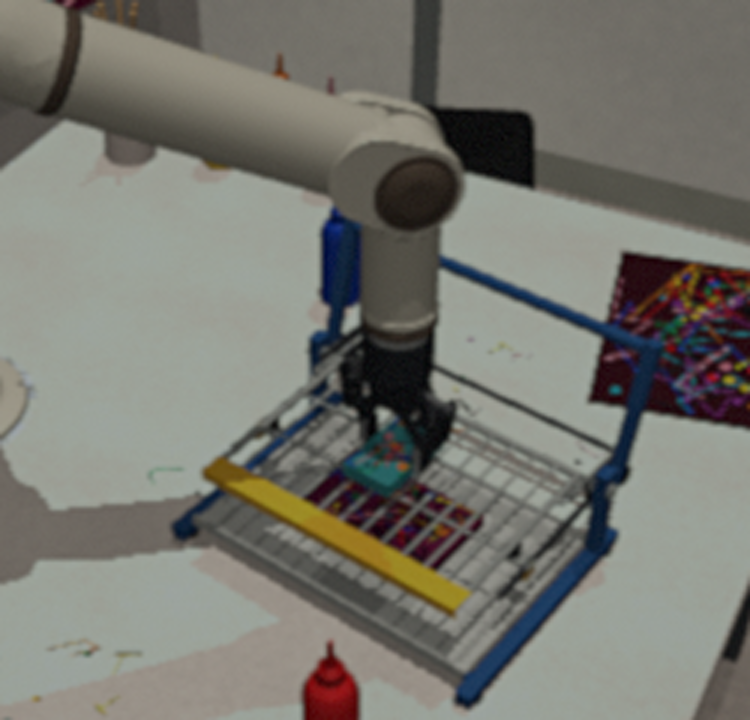

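Emit:
{"op": "play_rows", "data": {
  "dp": [
    [0,0,0.008],
    [0,0,0.016],
    [0,0,0.022],
    [0,0,0.026],
    [0,0,0.026],
    [0,0,0.026]
  ],
  "turn": [0,0,0,0,0,0]
}}

```text
clock: 21.9
tcp_pos: [0.6047, 0.0371, 0.1232]
orientation: [-3.142, -0.0, 1.372]
wrist_force: [0.1, -1.0, -0.6]
grip_width: 0.0593
```

Emit:
{"op": "play_rows", "data": {
  "dp": [
    [0,0,0.003],
    [0,0,0.003]
  ],
  "turn": [0,0]
}}

```text
clock: 22.1
tcp_pos: [0.605, 0.0372, 0.1221]
orientation: [3.141, -0.0, 1.372]
wrist_force: [-1.3, -0.4, 3.1]
grip_width: 0.0591
```

Emit:
{"op": "play_rows", "data": {
  "dp": [
    [0,0,0.003],
    [0,0,0.003]
  ],
  "turn": [0,0]
}}

```text
clock: 22.3
tcp_pos: [0.6049, 0.0371, 0.1216]
orientation: [3.141, 0.001, 1.372]
wrist_force: [-4.0, -2.0, 9.8]
grip_width: 0.0595
```

Emit:
{"op": "play_rows", "data": {
  "dp": [
    [0,0,-0.002],
    [0,0,-0.002]
  ],
  "turn": [0,0]
}}

```text
clock: 22.5
tcp_pos: [0.6049, 0.0371, 0.1219]
orientation: [3.141, 0.0, 1.372]
wrist_force: [-1.9, -1.2, 5.2]
grip_width: 0.0594
```

Emit:
{"op": "play_rows", "data": {
  "dp": [
    [0,0,0],
    [0,0,0],
    [0,0,0],
    [0,0,0]
  ],
  "turn": [0,0,0,0],
  "jaw": 1
}}

```text
clock: 22.9
tcp_pos: [0.6046, 0.0371, 0.1209]
orientation: [-3.141, -0.0, 1.372]
wrist_force: [-0.5, -0.6, -0.2]
grip_width: 0.085
```

Run:
```python
from d import *
dp(.605,.037,.120,1.383)
f=grab_frame("wrist");save("w6.png",f["image"],1.2)
```

```text
clock 22.9 tcp [0.6046 0.0371 0.1209] rpy [-3.1413 -0.      1.3721] F [-0.46 -0.58 -0.23] w 0.085 dp [-0.      0.0008  0.0019] turn -0.0139
```

View pics/w6.png

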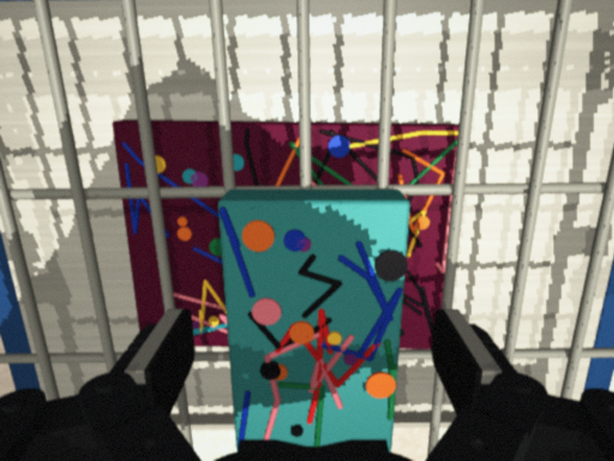

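Emit:
{"op": "play_rows", "data": {
  "dp": [
    [0,0,-0.01],
    [0,0,-0.03],
    [0,0,-0.06],
    [0,0,-0.12],
    [0,0,-0.2],
    [0,0,-0.28],
    [0,0,-0.36],
    [0,0,-0.4]
  ],
  "turn": [0,0,0,0,0,0,0,0]
}}

```text
clock: 23.75
tcp_pos: [0.6058, 0.0384, 0.3267]
orientation: [3.136, -0.002, 1.373]
wrist_force: [0.8, 0.3, -0.2]
grip_width: 0.0856
```

Emit:
{"op": "play_rows", "data": {
  "dp": [
    [-0.08,0,0],
    [-0.17,0,0],
    [-0.26,0,0],
    [-0.35,0,0],
    [-0.44,0,0],
    [-0.53,0,0],
    [-0.6,0,0],
    [-0.6,0,0],
    [-0.6,0,0]
  ],
  "turn": [0,0,0,0,0,0,0,0,0]
}}

```text
clock: 24.65
tcp_pos: [0.5452, -0.2577, 0.3222]
orientation: [3.141, -0.001, 1.37]
wrist_force: [0.9, -0.1, 0.4]
grip_width: 0.0853
```

Run:
```python
from fs import shelf,C,R
from d import *
f=grab_frame("top");P=pts(f);save("top2.png",f["image"][60:260,150:400],3)
q=(P[...,:2]-C)@R;z=P[...,2];m=(abs(q[...,0])<.08)&(abs(q[...,1])<.1)&(z>.122)&(z<.16)
Q=np.c_[q[m],z[m]];print("canvas",m.sum(),cv2.minAreaRect(Q[:,:2].astype(np.float32)),np.percentile(z[m],[5,50,95]),np.linalg.lstsq(np.c_[Q[:,:2],np.ones(len(Q))],Q[:,2],rcond=None)[0])
import pickle
f0=pickle.load(open("top0.pkl","rb"))
for n in ["wet_panel","bottle_red","bottle_blue","beaker"]:
    r=trace(n,"top")[:1]
    for a in r: print(n,round(a["conf"],2),a["extent"],np.round(np.median(P[a["mask"]],0),3))
f=grab_frame("scene");save("s5.png",f["image"][90:375,110:400],2.5)
s=read_state();print(s["clock"],s["wrist_force"],s["tcp_pos"])
```

```text
t 24.65 rack x,y,z tcp [-0.0037 -0.3058] 0.3222 yaw 1.3698 corner r 0.4731 theta 1.386 F rack [0.87 0.1  0.35]
1.55 dp [0.4137 0.     0.2806]
1.57 dp [0.4112 0.     0.2894]
1.59 dp [0.4089 0.     0.2983]
1.61 dp [0.4068 0.     0.3072]
scene 792 [ 0.0288 -0.116   0.1117] th 1.825
top 620 [-0.0011 -0.1134  0.1106] th 1.83
t 24.75 rack x,y,z tcp [-0.0035 -0.3032] 0.3223 yaw 1.3743 corner r 0.4709 theta 1.384 F rack [-0.67  0.72 -0.08]
canvas 406 ((0.002108093351125717, -0.006059441715478897), (0.09919490665197372, 0.06092778220772743), 89.22557830810547) [0.12519349 0.12988603 0.13569859] [0.01693192 0.00594021 0.13012118]
wet_panel 0.8 [222.7, 148.1, 261.5, 188.8] [0.557 0.046 0.042]
bottle_red 0.67 [303.0, 134.6, 323.5, 156.7] [ 0.67  -0.246  0.114]
bottle_blue 0.5 [129.3, 224.3, 152.3, 237.5] [0.347 0.413 0.115]
25.05 [ 0.50322167  0.62934976 -0.49368758] [ 0.54574925 -0.25602186  0.32142326]
```

View pics/s5.png

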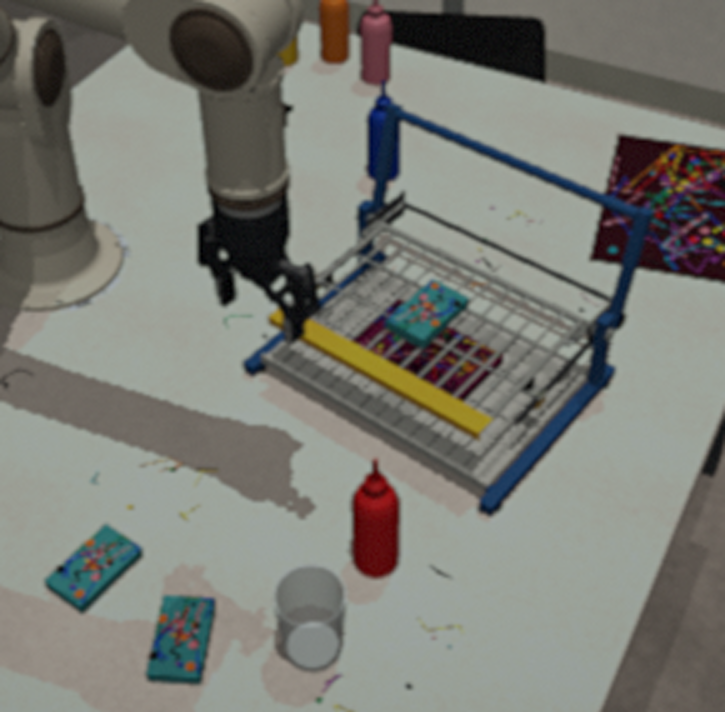

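View pics/top2.png

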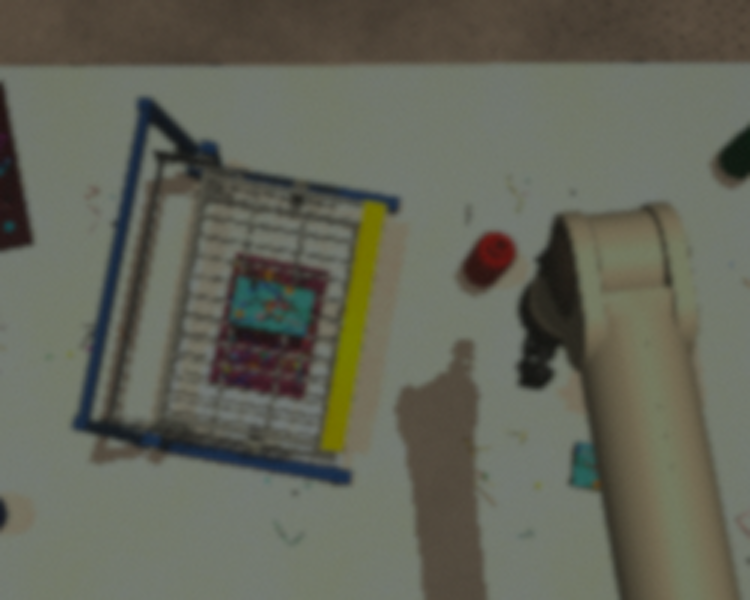

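```bash
python3 -c "
from workcell import *
print(close_job())"
```

```text
the job is handed in; nothing more can be done
None
```

The shelf is folded down and the canvas lies on it painted side up. I handed the job in at about 25 s.

- **Folding the shelf:** I pushed the yellow strip over from behind, with about 9 N at most in the readings between moves. The force faded to nothing near 1.64–1.66 rad. The shelf then snapped onto its rests at about 1.83 rad, close to level.
- **Pressing the strip:** A light press of about 7.7 N met firm resistance.
- **Placing the canvas:** I took the canvas nearest the base, gripped it across its width and lowered it until it touched. That contact reached 9.8 N; I eased it to about 5 N before letting go.

**Last checks:** The canvas is centred within about 6 mm of the shelf's middle and lies flat. Both cameras put the shelf at 1.83 rad, and the robot was touching nothing.
- **Wet panel and bottles:** they were found where they started. The panel's position reading shifted, which I put down to the shelf now covering part of it, because its outline in the picture was unchanged.
- **Beaker:** the arm hid it from the top camera, so I could only confirm by eye in the scene view that it stands upright, apparently unmoved.

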